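Zero the peak pointer of the crimp pull tester

TASK

Get the crimp pull tester ready for the next wire: first push the orange-tipped hold catch fully back, away from the robot, to free the red peak pointer; then turn the black knob counter-clockwise until you feel the pointer come fully home on its zero stop; then pull the catch fully forward again to set it. Do not turn the knob while the catch is set, and do not disturb the solder spool, the tape roll or the circuit board lying nearby.

Things in the scene. Friction and masses are not known exactly. Their poses are not given: they have to be found in the camera images.
- tester: White bench instrument fixed to the table, 221 mm deep (x), 310 mm wide (y). Its panel slopes up and away from the robot, 27 degrees (0.47 rad) from level, 190 mm long along the slope. Origin on the table under the panel's middle; x to its back, y to its left, z up. Panel surface 95 mm above the origin; the ledge behind it is 138 mm high, wire jaws on it to 180 mm.
- dial_centre (a point): Centre of the round dial's face, on the knob's axis (60 mm right of the panel's middle). Dial 132 mm across, white with black ticks, a green zero mark at lower left (2.36 rad counter-clockwise from straight up the slope). Axes fixed to the panel: x up the slope, y to the left, z out of the panel, 27 degrees from vertical, leaning towards the robot. Nothing else stands within 90 mm of this axis.
- knob_grip (a point): Point on the knob's axis, 28 mm above the dial face. The knob is a straight black bar 44 mm long (its x), 13 mm thick (its y), from 8 to 42 mm above the dial face, on a hub 32 mm across and 9 mm high. Axes turn with the knob: z out of the panel, x along the bar towards the red pointer. Drag about 0.07 N m; it stays where it is left.
- pointer_tip (a point): Tip of the flat red pointer that turns with the knob, 52 mm from its axis, 3 mm above the dial face (look only: nothing to bump). It starts 2.7 to 4.3 rad clockwise of the zero mark (looking onto the dial), so several grasps are needed to turn it back counter-clockwise. At the zero stop the turning moment rises sharply; it cannot pass it. The other stop is at 5.0 rad.
- zero_mark (a point): Where the pointer's tip lies when the knob is home on its hard zero stop, over the green mark on the dial's rim (fixed to the dial, same axes as its centre). Home is the two within 2.5 mm (0.048 rad).
- catch_pivot (a point): Pivot of the hold catch, 98 mm left of the panel's middle, 16 mm above the panel surface. Axes fixed to the panel like the dial's: x up the slope, y left (the pivot axis), z out of the panel. A block 70 mm (x) by 50 mm (y) lies under it, 14 mm high, with a pivot drum to 25 mm above the panel.
- catch_tip (a point): Centre of the orange ball, 22 mm across, on the end of the hold catch, a steel rod lever 10 mm thick; 60 mm from the pivot. Set, the lever leans 0.5 rad from the panel's normal down the slope (towards the robot); freed, 0.5 rad up the slope (away). This point's axes turn with the lever and equal the pivot's when it is set.
- catch (a joint): Hold catch lever (rad): 0 set (leaning towards the robot) to 1.0 freed (leaning away), hard stops at both. Stiff friction (0.12 N m, about 2 N at the ball); stays where it is left. Counts as freed above 0.85 and as set below 0.12.
- spool: Bystander: reel of solder, 60 mm across, 50 mm high, standing; origin at the centre of its underside.
- tape: Bystander: blue tape roll lying flat, 92 mm across, 20 mm high; origin at the centre of its underside.
- board: Bystander: green circuit board 75 x 55 mm, up to 16 mm high; origin at the centre of its underside.

How it is judged:
By the outcome, as a careful person would: the job done as asked, in the order asked, and still so for the second after the job is handed in, with the robot touching nothing.
It also fails if it takes over 64 s, if anything falls off the work surface, if the arm or the gripper's body presses on something with over 40 N, if the wrist force passes 120 N, or if a joint passes its speed limit or range.

ROBOT

A 6-joint arm with a two-finger parallel gripper is mounted at the origin on the work surface. World frame = base frame: x ahead of the robot, y to its left, z up, the work surface at z = 0. Lengths are in m, angles in degrees, forces in N, time in s.
With the tool pointing down it reaches from about 0.3 to 0.875 m from the base axis. Payload 4.2 kg.
Tool frame: the origin (TCP) lies midway between the tips of the shut fingers; the grasp point (between the pads) lies bot.grip_point_offset behind it (bot.grip_point_offset is the distance from the TCP to the grasp point, in m); x points along the fingers, y is the direction in which the jaws open and shut, and the axes are right-handed (so a half turn about x gives the same grasp; the last joint's range is limited). The gripper opens to 85 mm and grips with 20 to 120 N. Pads are 22 mm wide; open, the fingers measure 114 mm over their backs; the gripper's body (76 mm by 85 mm) begins 54 mm behind the grasp point. The pads swing forward as they close: fully open they stand 13 mm farther back than shut.
Start: joints at [76.146, 18.312, 89.639, -0, 72.044, -1.146], TCP at [0.126, 0.561, 0.231] pointing down, gripper open.
Joint ranges: [-177.97, 177.97], [-48.28, 115.42], [12.27, 149.76], [-77.06, 257.06], [2.81, 150.46], [-146.56, 146.56]. Speed limits (degrees/s): [147.25, 147.25, 180, 180, 180, 180].

INTERFACE

Orientations are given as [roll, pitch, yaw] about the fixed x, y, z axes, in that order (R = Rz(yaw) Ry(pitch) Rx(roll)).
In Python, from plant import bot gives the robot as it stands. The module is installed in compiled form; this text tells all that it offers.
- The arm moves only by the tool drive_tool, never from a script. Its arguments are lists of equal length, an entry for each row: "turn": the turn, a rotation vector about the tool's x, y, z normalised to -1 to 1, where 1 is pi/4 rad, a list of three; "translation": the shift along the tool's x, y, z normalised to -1 to 1, where 1 is 0.08 m, a list of three; "grip": the closure, from -1 (fully open) to 1 (shut), so that 0 is half open. In form: {"turn": [[wx, wy, wz], ...], "translation": [[dx, dy, dz], ...], "grip": [grip, ...]}. A call has 1 to 12 rows; each row is the pose to reach, as a shift and turn from the pose commanded when the call began, along the tool's axes at that moment; what a row does not reach only later rows make up. A row lasts 1/12 s, in which the tool goes at most 41.7 mm and 7.16 degrees, less where a joint would pass 70% of its speed; a pose out of reach is approached as far as the arm can. A call with a number of a shift or a turn outside -1 to 1 is refused whole. A call with a gripper value outside its range is refused whole. The fingers move at their own pace and stop on an object; "newtons" is the grip in N (left out, the last holds). Time passes only in rows, so rows that repeat a pose let the fingers close. It gives the time, the measured TCP pose, the force and the opening at its end, in the units of the state.
- bot.state(): the state, without advancing time (a new reading comes with each control period).
- bot.camera(name): name is "side" or "top" or "wrist"; returns the picture (400x640x3 uint8, red, green, blue); there is no depth.
- bot.camera_model(name): a dict with "mtx" (3x3 intrinsics, pixels), "distortion" ([k1, k2, p1, p2, k3] as OpenCV has them; the pictures are not rectified), "R" (3x3) and "t" (3): a world point X has camera coordinates R X + t. Camera axes: x right, y down, z forward; pixel columns grow to the right and rows downward; lengths in m; the calibration is good to about 2 mm. A picture is of the moment at which its call begins: read the wrist's pose just before it. camera_model takes no time and is no camera call; for the wrist camera it gives the pose at the moment of the call.
- bot.hand_in(): hands the job in, once; it reports no verdict.
The state is a dict: "time_s": time; "joint_positions": joint angles; "dq": joint speeds; "joint_efforts": joint torques, N m; "tool_pos": TCP position; "eef_rot": TCP orientation; "force": force on the tool from outside, world axes, zero at the start; "ft_torque": the same for the moment, N m; "opening": opening from 0.0 (shut) to 1.0 (fully open).
Only numpy, scipy, OpenCV 4.12 (cv2) and the standard library are available. Lean on these libraries where they do the work, as an engineer would, in place of code of your own. Each camera call takes 0.05 s, during which the arm holds its last target.

## Working session

There is one attempt and no reset: what is moved stays moved. The work goes in short steps, Python scripts to look and compute and a tool call to move; the robot and the scene stay as the last step left them, time stands still between calls to the robot, and variables do not carry over. Pictures are saved under pics/ and viewed, and the job is handed in when it is done.

Besides the shell and the picture viewer there is one more tool, called after "Emit:" as name(argument=value, ...), one argument or row to a line, values as JSON. drive_tool: Moves the arm, as the interface text tells. Scaled input: -1 to 1 covers 0.08 m each way for a shift and pi/4 rad each way for a turn. Its arguments: {"type":"object","properties":{"turn":{"type":"array","items":{"type":"array","items":{"type":"number","minimum":-1,"maximum":1}}},"translation":{"type":"array","items":{"type":"array","items":{"type":"number","minimum":-1,"maximum":1}}},"grip":{"type":"array","items":{"type":"number"}},"newtons":{"type":"number"}},"required":["turn","translation","grip"]}

```bash
mkdir -p pics
python3 - <<'E'
from plant import bot
import cv2
print(bot.state(), bot.grip_point_offset)
for n in ("side","top","wrist"):
    m=bot.camera_model(n); print(n,m)
    cv2.imwrite(f"pics/{n}0.png",bot.camera(n)[:,:,::-1])
E
```

```text
{'time_s': 0.0, 'joint_positions': array([ 7.61470356e+01,  1.83505942e+01,  8.97067785e+01,  1.35006611e-03,
        7.20425727e+01, -1.14635590e+00]), 'dq': array([ 0.12863482,  0.01775573, -0.02774123,  0.00519423, -0.06099215,
        0.07065404]), 'joint_efforts': array([-2.23695708e-03, -4.15525854e+01, -2.34150016e+01, -2.05354390e-04,
        8.36198480e-03, -1.04649362e-05]), 'tool_pos': array([0.12635958, 0.56045915, 0.23049022]), 'eef_rot': array([ -91.88214945,   89.90004636, -104.58917535]), 'force': array([ 0.15128499, -0.71355428, -0.2677597 ]), 'ft_torque': array([0.03194142, 0.02071859, 0.00964728]), 'opening': 0.9995842991091664} 0.0187
side {'mtx': array([[449.78876705,   0.        , 321.35579951],
       [  0.        , 449.78876705, 204.23295317],
       [  0.        ,   0.        ,   1.        ]]), 'distortion': array([-0.04302163,  0.        ,  0.        ,  0.        ,  0.        ]), 'R': array([[-0.96641077, -0.25699824,  0.00145719],
       [-0.17045554,  0.63671344, -0.75202453],
       [ 0.19234117, -0.727013  , -0.65913351]]), 't': array([0.51304301, 0.1594
[... 303 characters left out ...]
, -9.99993316e-01,  2.65647025e-04],
       [-9.91066466e-01, -3.64944085e-03, -1.33318944e-01],
       [ 1.33319022e-01,  2.22884004e-04, -9.91073150e-01]]), 't': array([0.04346634, 0.5396216 , 1.06978926])}
wrist {'mtx': array([[282.48667681,   0.        , 322.37682193],
       [  0.        , 282.48667681, 201.84738389],
       [  0.        ,   0.        ,   1.        ]]), 'distortion': array([-0.0053047,  0.       ,  0.       ,  0.       ,  0.       ]), 'R': array([[ 2.21058706e-01,  9.75260463e-01, -2.79538177e-04],
       [ 9.29476722e-01, -2.10594266e-01,  3.02858183e-01],
       [ 2.95306743e-01, -6.72092623e-02, -9.53035594e-01]]), 't': array([-0.57431743, -0.0388965 ,  0.37876273])}
```

View pics/side0.png

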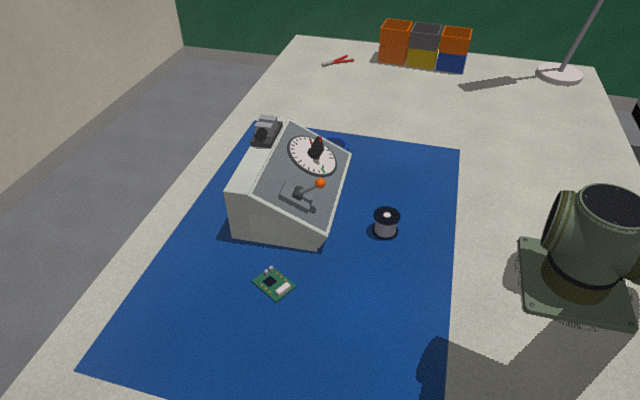

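View pics/top0.png

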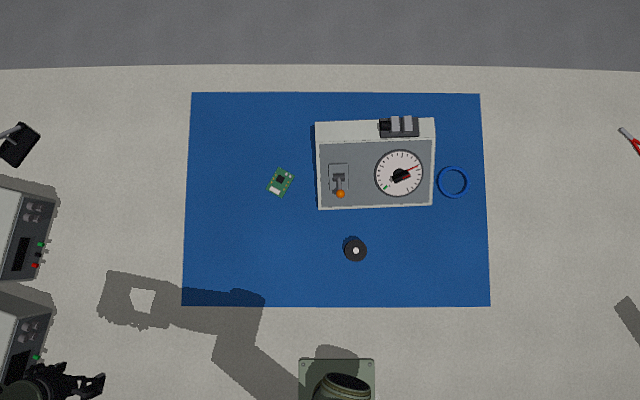

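View pics/wrist0.png

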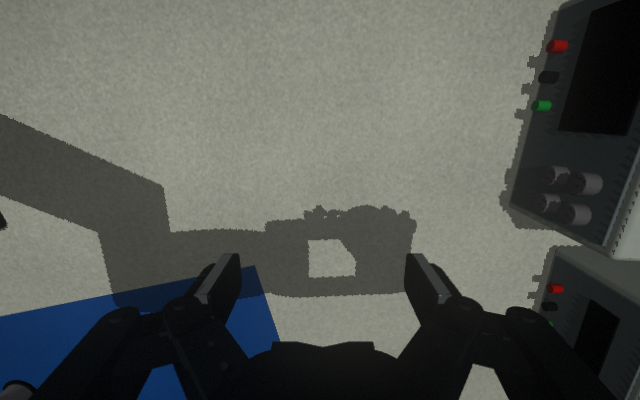

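Run:
```python
import cv2
a=cv2.imread("pics/top0.png")[100:270,250:490]; cv2.imwrite("pics/top0z.png",cv2.resize(a,None,fx=3.3,fy=3.3,interpolation=cv2.INTER_CUBIC))
a=cv2.imread("pics/side0.png")[105:255,210:410]; cv2.imwrite("pics/side0z.png",cv2.resize(a,None,fx=4,fy=4,interpolation=cv2.INTER_CUBIC))
```

```text
(no output)
```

View pics/top0z.png

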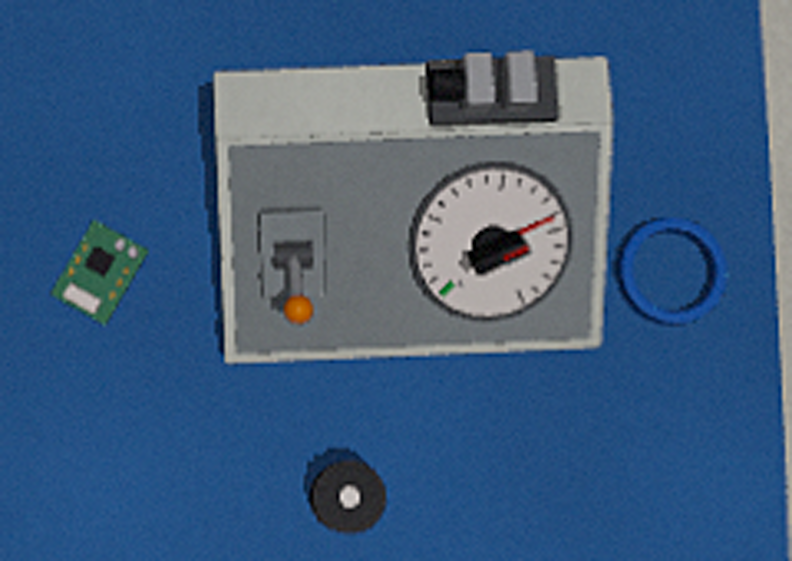

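View pics/side0z.png

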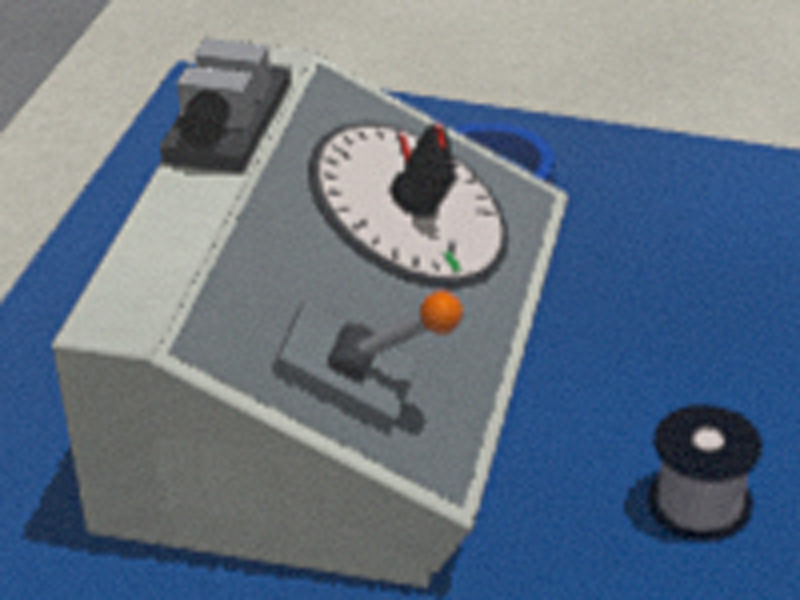

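```bash
cat > h.py <<'E'
import cv2, numpy as np
from scipy.spatial.transform import Rotation as Rn
def ray(m,uv):
    p=cv2.undistortPoints(np.array([[uv]],float),m["mtx"],m["distortion"])[0,0]
    R=m["R"];return -R.T@m["t"], (lambda d:d/np.linalg.norm(d))(R.T@np.array([p[0],p[1],1]))
def tri(rs):
    A=0;b=0
    for o,d in rs:
        P=np.eye(3)-np.outer(d,d);A=A+P;b=b+P@o
    x=np.linalg.solve(A,b);return x,[np.linalg.norm((np.eye(3)-np.outer(d,d))@(x-o)) for o,d in rs]
def onplane(r,p,n): return r[0]+r[1]*((p-r[0])@n)/(r[1]@n)
def onz(r,z): return onplane(r,np.array([0,0,z]),np.array([0,0,1.]))
def proj(m,X):
    return cv2.projectPoints(np.array([X],float),cv2.Rodrigues(m["R"])[0],m["t"],m["mtx"],m["distortion"])[0].reshape(-1,2)
def blob(mask):
    n,l,s,c=cv2.connectedComponentsWithStats(mask.astype(np.uint8))
    i=1+np.argmax(s[1:,4]);return l==i,c[i],s[i]
def orange(im):
    h=cv2.cvtColor(im,cv2.COLOR_BGR2HSV);return (h[...,0]>5)&(h[...,0]<22)&(h[...,1]>170)&(h[...,2]>100)
E
python3 - <<'E'
from h import *
from plant import bot
b=[];d=[];M={}
for n,roi in (("side",(270,120,355,220)),("top",(310,110,440,215))):
    im=cv2.imread(f"pics/{n}0.png");m=bot.camera_model(n);M[n]=m
    x0,y0,x1,y1=roi;k=np.zeros(im.shape[:2],bool);k[y0:y1,x0:x1]=1
    mk,c,s=blob(orange(im)&k);print(n,"ball",c,s);b.append(ray(m,c))
    h=cv2.cvtColor(im,cv2.COLOR_BGR2HSV).astype(int)
    r=(288,130,340,178) if n=="side" else (370,146,426,200)
    k[:]=0;k[r[1]:r[3],r[0]:r[2]]=1
    # white slightly pink dial: R>=B
    w=(im[...,2]>165)&k&(im[...,2].astype(int)>=im[...,1].astype(int)+3)
    mk,c,s=blob(cv2.morphologyEx(w.astype(np.uint8),cv2.MORPH_CLOSE,np.ones((3,3))))
    pts=np.argwhere(mk)[:,::-1].astype(np.float32);hu=cv2.convexHull(pts)
    e=cv2.fitEllipse(hu);print("dial",e,s);d.append(ray(m,e[0]))
print(tri(b));print(tri(d))
top=M["top"]
f=lambda u,v:(u/3.3+250,v/3.3+100)
A=onz(ray(top,f(214,72)),.138);B=onz(ray(top,f(607,58)),.138);print(A,B,np.linalg.norm(A-B),np.degrees(np.arctan2(*(B-A)[:2]*[1,-1])))
E
```

```text
side ball [319.89855072 182.2173913 ] [316 178   9   9  69]
dial ((312.1980895996094, 154.98486328125), (29.668855667114258, 49.50691223144531), 122.90333557128906) [290 137  45  37 893]
top ball [340.         193.22641509] [336 190   9   8  53]
dial ((398.40728759765625, 173.0977020263672), (42.05928421020508, 45.9769287109375), 57.77174758911133) [ 376  152   46   44 1282]
(array([ 0.53636512, -0.00523706,  0.14590616]), [np.float64(0.0007859306973647461), np.float64(0.0007859306973646845)])
(array([ 0.59750454, -0.16139895,  0.0967816 ]), [np.float64(0.0008803137366748792), np.float64(0.0008803137366750933)])
[0.72315558 0.05826729 0.138     ] [ 0.73684943 -0.24927007  0.138     ] 0.3078420826371347 2.549549474172455
```

```bash
cat >> h.py <<'E'
YAW=np.radians(2.55)
xt=np.array([np.cos(YAW),np.sin(YAW),0]);yt=np.array([-np.sin(YAW),np.cos(YAW),0]);ez=np.array([0,0,1.])
S=np.radians(27)
U=xt*np.cos(S)+ez*np.sin(S);N=-xt*np.sin(S)+ez*np.cos(S)
D=np.array([0.5975,-.1614,.0968]);BALL=np.array([.5364,-.0052,.1459])
PIV=BALL+.0288*U-.0527*N
def ballat(q): a=q-.5; return PIV+.06*(np.sin(a)*U+np.cos(a)*N)
def Rjaw(th): # tool x=-N, tool y at th CCW from up slope (rad)
    x=-N;y=np.cos(th)*U+np.sin(th)*yt;return np.stack([x,y,np.cross(x,y)],1)
GO=.0187
def Rst(s): return Rn.from_euler("xyz",s["eef_rot"],degrees=True).as_matrix()
def plan(s,grip,th):
    """grip point target, jaw angle (rad): remaining shift/turn in tool axes, move units"""
    R=Rst(s);T=Rjaw(th);p=grip+GO*T[:,0]
    return (R.T@(p-s["tool_pos"]))/.08, Rn.from_matrix(R.T@T).as_rotvec()/(np.pi/4)
def show(*a):
    t,w=plan(*a);print("shift",t.round(3),"turn",w.round(3))
E
python3 - <<'E'
from h import *
from plant import bot
s=bot.state();print(Rst(s).round(2))
for th in (np.pi/2,-np.pi/2): show(s,BALL+.08*N,th)
top=bot.camera_model("top");side=bot.camera_model("side")
im=cv2.imread("pics/top0.png").astype(int)
red=(im[...,2]>im[...,1]+60)&(im[...,2]>im[...,0]+60);red[:, :405]=0;red[:,430:]=0;red[:150]=0;red[200:]=0
for v,u in np.argwhere(red):
    P=onplane(ray(top,(u,v)),D+.003*N,N)-D; print(u,v,round(np.hypot(P@U,P@yt)*1e3,1),np.degrees(np.arctan2(P@yt,P@U)).round(1))
im=cv2.imread("pics/top0.png").astype(int);g=(im[...,1]>im[...,2]+40)&(im[...,1]>im[...,0]+30);g[:,:370]=0
for v,u in np.argwhere(g):
    P=onplane(ray(top,(u,v)),D+.00*N,N)-D; print('g',u,v,round(np.hypot(P@U,P@yt)*1e3,1),np.degrees(np.arctan2(P@yt,P@U)).round(1))
E
```

```text
[[-0.    0.22  0.98]
 [-0.    0.98 -0.22]
 [-1.   -0.   -0.  ]]
shift [ 0.384 -5.862  6.22 ] turn [-0.332 -0.597  0.082]
shift [ 0.384 -5.862  6.22 ] turn [3.567 0.117 0.857]
415 166 46.5 -65.5
416 166 48.9 -66.9
417 166 51.3 -68.1
412 167 38.4 -63.9
413 167 40.8 -65.7
414 167 43.1 -67.2
410 168 32.7 -63.9
411 168 35.0 -65.9
412 168 37.4 -67.7
408 169 26.9 -63.8
409 169 29.3 -66.2
410 169 31.7 -68.3
407 170 23.5 -66.7
408 170 25.9 -69.2
407 175 22.5 -101.0
408 175 25.1 -100.1
409 175 27.7 -99.4
405 176 18.2 -112.1
406 176 20.7 -109.6
407 176 23.3 -107.6
408 176 25.8 -106.1
405 177 19.5 -119.4
406 177 21.9 -116.3
g 386 185 44.5 133.3
g 385 186 48.2 133.5
g 386 186 46.4 135.9
g 387 186 44.7 138.4
g 384 187 52.0 133.6
g 385 187 50.1 135.8
g 386 187 48.4 138.2
g 383 188 55.7 133.8
g 384 188 53.9 135.8
g 385 188 52.2 138.0
g 384 189 55.9 137.8
```

Emit:
drive_tool(
  turn=[
    [0, 0, 0],
    [0, 0, 0],
    [0, 0, 0],
  ],
  translation=[
    [0, -1, 1],
    [0, -1, 1],
    [0, -1, 1],
  ],
  grip=[-1, -1, -1],
  newtons=20,
)

```text
time_s: 0.4
tool_pos: [0.1875, 0.4628, 0.2307]
eef_rot: [-77.6, 89.9, -90.3]
force: [-0.0, -0.2, -0.4]
opening: 0.997
```

Emit:
drive_tool(
  turn=[
    [0, 0, 0],
    [0, 0, 0],
    [0, 0, 0],
  ],
  translation=[
    [0, -1, 1],
    [0, -1, 1],
    [0, -1, 1],
  ],
  grip=[-1, -1, -1],
)

```text
time_s: 0.65
tool_pos: [0.248, 0.3668, 0.2311]
eef_rot: [-75.0, 89.9, -87.8]
force: [1.1, -0.4, 0.2]
opening: 0.997
```

Emit:
drive_tool(
  turn=[
    [0, 0, 0],
    [0, 0, 0],
    [0, 0, 0],
  ],
  translation=[
    [0, -1, 1],
    [0, -1, 1],
    [0, -1, 1],
  ],
  grip=[-1, -1, -1],
)

```text
time_s: 0.9
tool_pos: [0.3085, 0.2713, 0.2312]
eef_rot: [-61.8, 89.9, -74.6]
force: [0.8, -0.5, -0.9]
opening: 1.0
```

Emit:
drive_tool(
  turn=[
    [0, 0, 0],
    [0, 0, 0],
    [0, 0, 0],
  ],
  translation=[
    [0, -1, 1],
    [0, -1, 1],
    [0, -1, 1],
  ],
  grip=[-1, -1, -1],
)

```text
time_s: 1.15
tool_pos: [0.3691, 0.1758, 0.2313]
eef_rot: [-39.7, 90.0, -52.5]
force: [0.6, 1.0, 0.2]
opening: 0.995
```

Run:
```python
from h import *
from plant import bot
s=bot.state();print(s["joint_positions"].round(1))
show(s,BALL+.08*N,np.pi/2)
```

```text
[ 23.9   3.1 109.2  -0.   67.7 -53.3]
shift [ 0.387 -1.836  2.204] turn [-0.334 -0.596  0.081]
```

Emit:
drive_tool(
  turn=[
    [-0.33, -0.6, 0.08],
    [-0.33, -0.6, 0.08],
    [-0.33, -0.6, 0.08],
    [-0.33, -0.6, 0.08],
    [-0.33, -0.6, 0.08],
  ],
  translation=[
    [0.2, -1, 1],
    [0.2, -1, 1],
    [0.2, -1, 1],
    [0.2, -1, 1],
    [0.2, -1, 1],
  ],
  grip=[-1, -1, -1, -1, -1],
)

```text
time_s: 1.57
tool_pos: [0.4258, 0.0805, 0.2133]
eef_rot: [-0.1, 62.9, 2.2]
force: [-2.5, 0.1, -0.8]
opening: 1.001
```

Run:
```python
from h import *
from plant import bot
s=bot.state();print(s["joint_positions"].round(1))
show(s,BALL+.08*N,np.pi/2)
```

```text
[ 12.7  -5.5 125.9  -8.7  33.2 -73.6]
shift [ 0.595 -1.128  0.807] turn [-0.003  0.003  0.003]
```

Emit:
drive_tool(
  turn=[
    [0, 0, 0],
    [0, 0, 0],
    [0, 0, 0],
  ],
  translation=[
    [0, -1, 0.81],
    [0, -1, 0.81],
    [0, -1, 0.81],
  ],
  grip=[-1, -1, -1],
)

```text
time_s: 1.82
tool_pos: [0.4921, 0.0033, 0.2469]
eef_rot: [-0.1, 62.6, 2.4]
force: [0.6, 0.4, 0.2]
opening: 0.996
```

Run:
```python
from h import *
from plant import bot
s=bot.state();print(s["joint_positions"].round(1))
m=bot.camera_model("wrist");im=bot.camera("wrist")[:,:,::-1].copy()
cv2.imwrite("pics/w1.png",im)
mk,c,st=blob(orange(im));print(c,st,proj(m,BALL)); r=ray(m,c)
print("ray at ball height along N",onplane(r,BALL,N)-BALL)
print(proj(m,D))
show(bot.state(),BALL+.08*N,np.pi/2)
```

```text
[ -2.4  -1.9 117.4   3.6  37.2 -97.1]
[311.87841191 190.26799007] [301 179  23  23 403] [[311.5708176  191.21322817]]
ray at ball height along N [-0.00081998  0.00026173 -0.00041146]
[[180.19267722 196.83518039]]
shift [ 0.607 -0.109 -0.12 ] turn [-0.004  0.013  0.005]
```

View pics/w1.png

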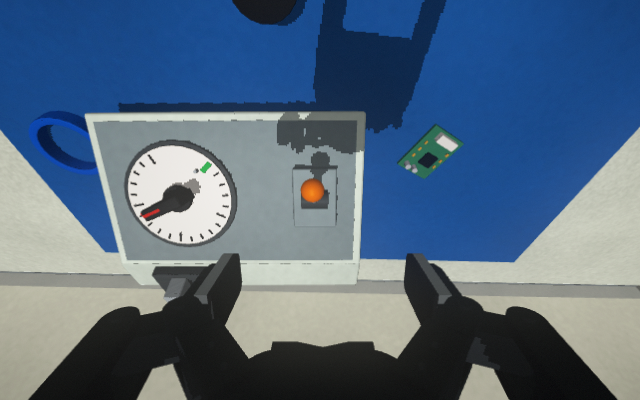

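Emit:
drive_tool(
  turn=[
    [0, 0, 0],
    [0, 0, 0],
    [0, 0, 0],
  ],
  translation=[
    [0.7, -0.11, -0.12],
    [0.7, -0.11, -0.12],
    [0.7, -0.11, -0.12],
  ],
  grip=[-1, -1, -1],
)

```text
time_s: 2.12
tool_pos: [0.505, -0.0033, 0.1864]
eef_rot: [0.2, 63.3, 2.5]
force: [0.8, 0.7, 0.5]
opening: 1.002
```

Run:
```python
from h import *
from plant import bot
show(bot.state(),BALL,np.pi/2)
```

```text
shift [ 0.862 -0.041  0.124] turn [-0.004 -0.007  0.001]
```

Emit:
drive_tool(
  turn=[
    [0, 0, 0],
    [0, 0, 0],
    [0, 0, 0],
    [0, 0, 0],
  ],
  translation=[
    [0.3, 0, 0],
    [0.3, 0, 0],
    [0.3, 0, 0],
    [0.3, 0, 0],
  ],
  grip=[-1, -1, -1, -1],
)

```text
time_s: 2.45
tool_pos: [0.5182, -0.0021, 0.1705]
eef_rot: [0.0, 62.8, 2.5]
force: [0.3, -1.2, 0.8]
opening: 1.005
```

Run:
```python
from h import *
from plant import bot
show(bot.state(),BALL,np.pi/2)
```

```text
shift [ 0.611 -0.049  0.059] turn [-0.002  0.005  0.001]
```

Emit:
drive_tool(
  turn=[
    [0, 0, 0],
    [0, 0, 0],
    [0, 0, 0],
    [0, 0, 0],
    [0, 0, 0],
  ],
  translation=[
    [0.58, -0.05, 0.06],
    [0.58, -0.05, 0.06],
    [0.58, -0.05, 0.06],
    [0.58, -0.05, 0.06],
    [0.58, -0.05, 0.06],
  ],
  grip=[-1, -1, -1, -1, -1],
)

```text
time_s: 2.87
tool_pos: [0.5437, -0.0051, 0.1319]
eef_rot: [0.0, 62.7, 2.5]
force: [-1.2, -0.1, -0.1]
opening: 0.998
```

Run:
```python
from h import *
from plant import bot
show(bot.state(),BALL,np.pi/2)
cv2.imwrite("pics/w2.png",bot.camera("wrist")[:,:,::-1])
```

```text
shift [ 0.036  0.003 -0.002] turn [-0.002  0.007  0.001]
```

View pics/w2.png

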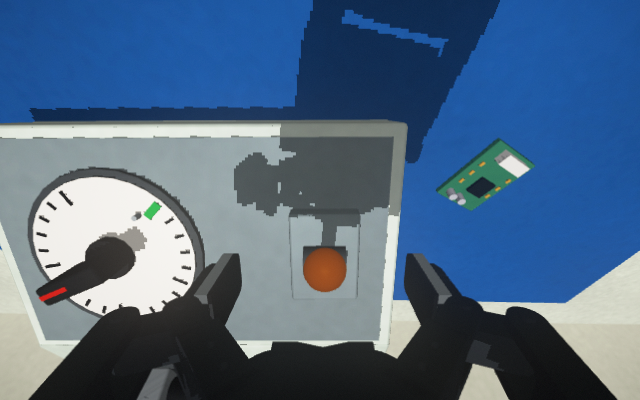

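Emit:
drive_tool(
  turn=[
    [0, 0, 0],
    [0, 0, 0],
    [0, 0, 0],
    [0, 0, 0],
    [0, 0, 0],
    [0, 0, 0],
    [0, 0, 0],
    [0, 0, 0],
  ],
  translation=[
    [0, 0, 0],
    [0, 0, 0],
    [0, 0, 0],
    [0, 0, 0],
    [0, 0, 0],
    [0, 0, 0],
    [0, 0, 0],
    [0, 0, 0],
  ],
  grip=[1, 1, 1, 1, 1, 1, 1, 1],
  newtons=25,
)

```text
time_s: 3.58
tool_pos: [0.5431, -0.0043, 0.1302]
eef_rot: [0.2, 62.9, 2.6]
force: [-1.3, 5.9, 2.4]
opening: 0.236
```

Run:
```python
from h import *
from plant import bot
s=bot.state()
for q in (0,.25,.5,.75,1,1.05):
  print(q);show(s,ballat(q),np.pi/2)
```

```text
0
shift [ 0.021 -0.007  0.014] turn [-0.003  0.002 -0.001]
0.25
shift [-0.047 -0.007  0.188] turn [-0.003  0.002 -0.001]
0.5
shift [-0.07  -0.006  0.374] turn [-0.003  0.002 -0.001]
0.75
shift [-0.047 -0.006  0.56 ] turn [-0.003  0.002 -0.001]
1
shift [ 0.022 -0.005  0.733] turn [-0.003  0.002 -0.001]
1.05
shift [ 0.041 -0.005  0.766] turn [-0.003  0.002 -0.001]
```

Emit:
drive_tool(
  turn=[
    [0, 0, 0],
    [0, 0, 0],
    [0, 0, 0],
    [0, 0, 0],
    [0, 0, 0],
    [0, 0, 0],
    [0, 0, 0],
    [0, 0, 0],
    [0, 0, 0],
    [0, 0, 0],
  ],
  translation=[
    [-0.04, 0, 0.09],
    [-0.07, 0, 0.18],
    [-0.085, 0, 0.27],
    [-0.09, 0, 0.36],
    [-0.085, 0, 0.45],
    [-0.07, 0, 0.55],
    [-0.04, 0, 0.64],
    [0, 0, 0.72],
    [0.01, 0, 0.75],
    [0.01, 0, 0.75],
  ],
  grip=[1, 1, 1, 1, 1, 1, 1, 1, 1, 1],
)

```text
time_s: 4.42
tool_pos: [0.5971, -0.002, 0.1564]
eef_rot: [0.3, 63.0, 2.7]
force: [-0.2, 5.9, -1.4]
opening: 0.233
```

Run:
```python
from h import *
from plant import bot
s=bot.state();print(s["force"],s["opening"]);show(s,ballat(1),np.pi/2)
m=bot.camera_model("side");im=bot.camera("side")[:,:,::-1].copy()
cv2.imwrite("pics/s3.png",cv2.resize(im[105:255,210:410],None,fx=4,fy=4))
print(proj(m,ballat(1)))
```

```text
[-0.19136206  5.86794341 -1.41955599] 0.2328472479954031
shift [ 0.006 -0.007 -0.017] turn [-0.004  0.001 -0.001]
[[294.69694106 168.63581574]]
```

View pics/s3.png

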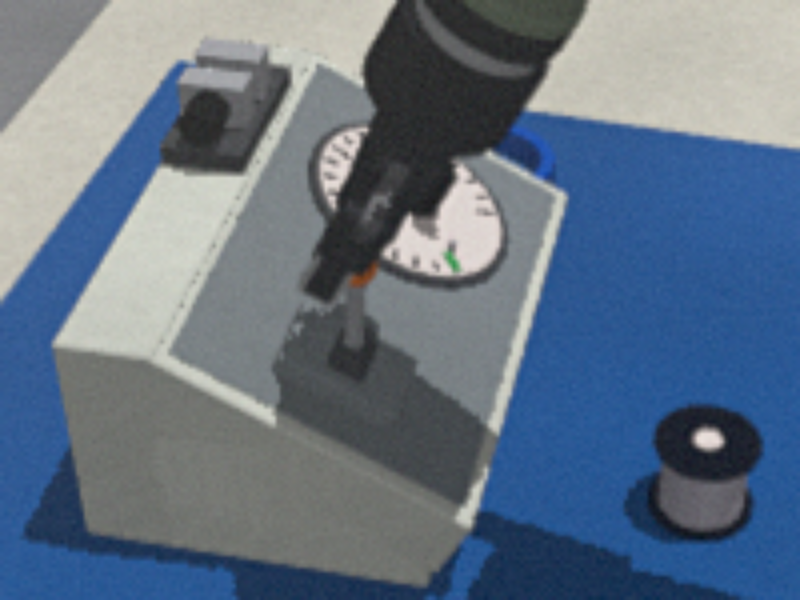

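Emit:
drive_tool(
  turn=[
    [0, 0, 0],
    [0, 0, 0],
    [0, 0, 0],
    [0, 0, 0],
  ],
  translation=[
    [0.03, 0, 0.06],
    [0.05, 0, 0.12],
    [0.05, 0, 0.12],
    [0.05, 0, 0.12],
  ],
  grip=[1, 1, 1, 1],
)

```text
time_s: 4.8
tool_pos: [0.6082, -0.0015, 0.1578]
eef_rot: [0.2, 62.8, 2.6]
force: [0.9, 6.3, -1.4]
opening: 0.174
```

Run:
```python
from h import *
from plant import bot
s=bot.state();print(s["force"],s["opening"]);show(s,ballat(1),np.pi/2)
for n in("side","wrist"):
  im=bot.camera(n)[:,:,::-1].copy()
  cv2.imwrite(f"pics/{n}4.png",cv2.resize(im[105:255,210:410],None,fx=4,fy=4) if n=="side" else im)
```

```text
[ 0.87310383  6.30156541 -1.37628643] 0.17443830288155
shift [-0.041 -0.006 -0.149] turn [-0.004  0.004 -0.001]
```

View pics/side4.png

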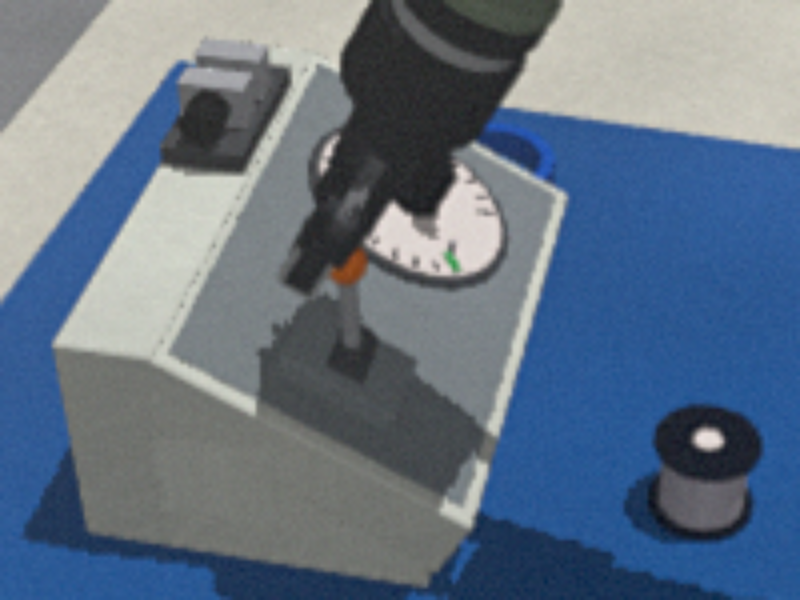

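View pics/wrist4.png

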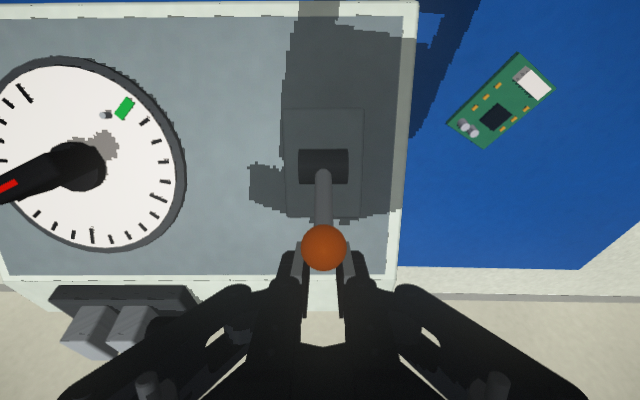

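```bash
cat >> h.py <<'E'
def lever(bot):
    for n in ("side","wrist"):
        m=bot.camera_model(n);im=bot.camera(n)[:,:,::-1].copy()
        h=cv2.cvtColor(im,cv2.COLOR_BGR2HSV);mk=(h[...,0]>3)&(h[...,0]<22)&(h[...,1]>150)&(h[...,2]>70)
        if n=="side": k=np.zeros_like(mk);k[120:220,270:355]=1;mk&=k
        if mk.sum()<8: print(n,"none");continue
        _,c,st=blob(mk);p=onplane(ray(m,c),PIV,yt)-PIV
        print(n,c.round(1),st,"rad",np.hypot(p@U,p@N).round(4),"q",(np.arctan2(p@U,p@N)+.5).round(3))
E
python3 - <<'E'
from h import *
from plant import bot
lever(bot)
E
```

```text
side [297.5 171.4] [293 167   9   9  40] rad 0.054 q 0.899
wrist [323.2 247.5] [ 301  225   46   46 1639] rad 0.3155 q 0.172
```

Emit:
drive_tool(
  turn=[
    [0, 0, 0],
    [0, 0, 0],
    [0, 0, 0],
    [0, 0, 0],
    [0, 0, 0],
    [0, 0, 0],
    [0, 0, 0],
  ],
  translation=[
    [0, 0, 0],
    [0, 0, 0],
    [-0.5, 0, 0],
    [-0.7, 0, 0],
    [-0.7, 0, 0],
    [-0.7, 0, -0.9],
    [-0.7, 0, -0.9],
  ],
  grip=[-0.2, -0.2, -0.2, 0.5, 1, 1, 1],
)

```text
time_s: 5.58
tool_pos: [0.5171, -0.0066, 0.1741]
eef_rot: [-0.0, 62.8, 2.4]
force: [-2.4, 0.1, -0.7]
opening: 0.038
```

Run:
```python
from h import *
from plant import bot
lever(bot)
s=bot.state();print(s["opening"]);
for q in (.9,1,1.1): show(s,ballat(q)-.022*U+.007*N,np.pi/2)
```

```text
side [296.5 170. ] [292 165  10  11  82] rad 0.0571 q 0.939
wrist [322.3 326.3] [317 319  11  15 147] rad 0.202 q 0.08
0.0004874170475698916
shift [0.518 0.    0.533] turn [-0.003 -0.012 -0.   ]
shift [0.55  0.    0.601] turn [-0.003 -0.012 -0.   ]
shift [0.589 0.    0.665] turn [-0.003 -0.012 -0.   ]
```

Emit:
drive_tool(
  turn=[
    [0, 0, 0],
    [0, 0, 0],
    [0, 0, 0],
    [0, 0, 0],
    [0, 0, 0],
    [0, 0, 0],
    [0, 0, 0],
    [0, 0, 0],
    [0, 0, 0],
    [0, 0, 0],
  ],
  translation=[
    [0.3, 0, 0],
    [0.55, 0, 0],
    [0.55, 0, 0],
    [0.55, 0, 0.3],
    [0.55, 0, 0.45],
    [0.55, 0, 0.52],
    [0.55, 0, 0.58],
    [0.55, 0, 0.62],
    [0.55, 0, 0.65],
    [0.55, 0, 0.65],
  ],
  grip=[1, 1, 1, 1, 1, 1, 1, 1, 1, 1],
)

```text
time_s: 6.52
tool_pos: [0.5701, -0.0033, 0.1507]
eef_rot: [0.4, 64.8, 2.9]
force: [-29.3, -2.3, 2.0]
opening: 0.003
```

Run:
```python
from h import *
from plant import bot
lever(bot)
s=bot.state();print(s["force"]);
for q in (1,1.1): show(s,ballat(q)-.022*U+.007*N,np.pi/2)
```

```text
side [295.8 169.9] [291 165  10  11  79] rad 0.0572 q 0.961
wrist [322.5 319.6] [319 319   8   3  17] rad 0.0932 q 0.548
[-28.60824354  -2.14430748   3.7654961 ]
shift [ 0.006 -0.006  0.041] turn [-0.002 -0.04  -0.003]
shift [ 0.043 -0.006  0.107] turn [-0.002 -0.04  -0.003]
```

Emit:
drive_tool(
  turn=[
    [0, 0, 0],
    [0, 0, 0],
    [0, 0, 0],
    [0, 0, 0],
  ],
  translation=[
    [0, 0, -0.3],
    [-0.5, 0, -0.4],
    [-1, 0, -0.4],
    [-1, 0, -0.4],
  ],
  grip=[1, 1, 1, 0],
)

```text
time_s: 6.95
tool_pos: [0.5203, -0.0068, 0.2228]
eef_rot: [-0.2, 62.2, 2.3]
force: [1.6, 0.3, 1.3]
opening: 0.126
```

Run:
```python
from h import *
from plant import bot
lever(bot)
s=bot.state();show(s,D+.09*N,np.radians(23.5));print(s["joint_positions"])
```

```text
side [296.1 169.9] [291 165  11  11  80] rad 0.0573 q 0.952
wrist [324.6 247.9] [313 236  25  25 487] rad 0.1392 q 0.355
shift [ 0.869 -1.975  0.09 ] turn [ 1.475  0.01  -0.004]
[ -3.69931938   2.43271755 117.59592811   5.16015804  32.758825
 -99.77673546]
```

Emit:
drive_tool(
  turn=[
    [0.7, 0, 0],
    [0.7, 0, 0],
    [0.7, 0, 0],
    [0.7, 0, 0],
    [0.7, 0, 0],
  ],
  translation=[
    [0, -1, 0],
    [0, -1, 0],
    [0, -1, 0],
    [0, -1, 0],
    [0, -1, 0],
  ],
  grip=[-1, -1, -1, -1, -1],
)

```text
time_s: 7.47
tool_pos: [0.5227, -0.0874, 0.2145]
eef_rot: [31.9, 63.0, 2.4]
force: [-0.5, -0.1, 0.5]
opening: 0.992
```

Run:
```python
from h import *
from plant import bot
s=bot.state();show(s,D+.09*N,np.radians(23.5));print(s["joint_positions"])
```

```text
shift [ 0.826 -0.751  0.619] turn [0.766 0.001 0.001]
[-15.57463545   4.10816797 116.24486124  14.30323743  34.61732857
 -86.07855912]
```

Emit:
drive_tool(
  turn=[
    [0.76, 0, 0],
    [0.76, 0, 0],
    [0.76, 0, 0],
    [0.76, 0, 0],
    [0.76, 0, 0],
    [0.76, 0, 0],
  ],
  translation=[
    [0.3, -0.75, 0.62],
    [0.3, -0.75, 0.62],
    [0.3, -0.75, 0.62],
    [0.3, -0.75, 0.62],
    [0.3, -0.75, 0.62],
    [0.3, -0.75, 0.62],
  ],
  grip=[-1, -1, -1, -1, -1, -1],
)

```text
time_s: 7.97
tool_pos: [0.5467, -0.1627, 0.1979]
eef_rot: [66.0, 63.0, 2.6]
force: [0.9, 0.9, 0.1]
opening: 1.005
```

Run:
```python
from h import *
from plant import bot
s=bot.state();show(s,D+.09*N,np.radians(23.5));print(s["joint_positions"])
m=bot.camera_model("wrist");im=bot.camera("wrist")[:,:,::-1].copy()
print(proj(m,D),[proj(m,D+.042*N+a*.022*(np.cos(np.radians(-66.5))*U+np.sin(np.radians(-66.5))*yt)) for a in (-1,1)])
cv2.imwrite("pics/w5.png",im)
```

```text
shift [ 0.524 -0.012  0.007] turn [ 0.012  0.    -0.   ]
[-24.32126428   9.35848636 112.70292347  20.8214028   35.28752833
 -65.57926877]
[[321.34944829 198.50514382]] [array([[321.4367108 , 187.16545626]]), array([[321.06561425, 238.78442845]])]
```

View pics/w5.png

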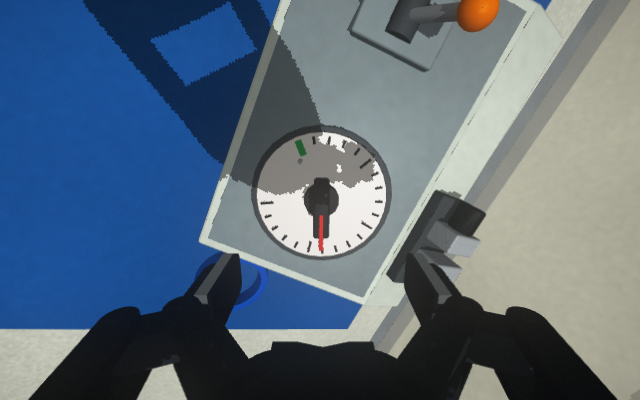

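Run:
```python
from h import *
from plant import bot
m=bot.camera_model("wrist");im=cv2.imread("pics/w5.png").astype(int)
# lit + shaded dial: low saturation, lighter than rim; flood from hull of white pixels with R>=B-ish
a=np.linspace(0,2*np.pi,72,endpoint=False);best=[]
g=cv2.GaussianBlur(im.astype(np.uint8),(0,0),.8).min(2).astype(float)
# radial search for strongest drop white->rim along projected dial radius
for t in a:
    d=np.cos(t)*U+np.sin(t)*yt; r=np.arange(.054,.074,.0005)
    px=np.array([proj(m,D+x*d)[0] for x in r])
    v=cv2.remap(g.astype(np.float32),px[:,0:1].astype(np.float32),px[:,1:2].astype(np.float32),1).ravel()
    dv=np.gradient(v);i=np.argmin(dv)
    if dv[i]<-4: best.append((t,r[i]))
b=np.array(best);A=np.c_[np.cos(b[:,0]),np.sin(b[:,0]),np.ones(len(b))]
for _ in range(4):
    x=np.linalg.lstsq(A,b[:,1],rcond=None)[0];e=np.abs(A@x-b[:,1]);k=e<max(.002,np.median(e)*2);A=A[k];b=b[k]
print(len(b),x,"du,dy,r")
```

```text
71 [-0.00018261  0.00040972  0.06090068] du,dy,r
```

Emit:
drive_tool(
  turn=[
    [1, 0, 0],
    [1, 0, 0],
    [1, 0, 0],
    [1, 0, 0],
    [1, 0, 0],
    [1, 0, 0],
    [1, 0, 0],
  ],
  translation=[
    [0, 0, 0],
    [0, 0, 0],
    [0, 0, 0],
    [0, 0, 0],
    [0, 0, 0],
    [0, 0, 0],
    [0, 0, 0],
  ],
  grip=[-1, -1, -1, -1, -1, -1, -1],
)

```text
time_s: 8.6
tool_pos: [0.5468, -0.1621, 0.1989]
eef_rot: [110.9, 62.9, 2.5]
force: [0.1, -0.2, 0.0]
opening: 1.002
```

Emit:
drive_tool(
  turn=[
    [1, 0, 0],
    [1, 0, 0],
    [1, 0, 0],
    [1, 0, 0],
    [1, 0, 0],
    [1, 0, 0],
    [1, 0, 0],
  ],
  translation=[
    [0, 0, 0],
    [0, 0, 0],
    [0, 0, 0],
    [0, 0, 0],
    [0, 0, 0],
    [0, 0, 0],
    [0, 0, 0],
  ],
  grip=[-1, -1, -1, -1, -1, -1, -1],
)

```text
time_s: 9.18
tool_pos: [0.5468, -0.1621, 0.1989]
eef_rot: [155.9, 62.9, 2.5]
force: [0.4, -0.3, -0.3]
opening: 1.002
```

Emit:
drive_tool(
  turn=[
    [1, 0, 0],
    [1, 0, 0],
    [1, 0, 0],
    [1, 0, 0],
    [1, 0, 0],
    [1, 0, 0],
    [1, 0, 0],
  ],
  translation=[
    [0, 0, 0],
    [0, 0, 0],
    [0, 0, 0],
    [0, 0, 0],
    [0, 0, 0],
    [0, 0, 0],
    [0, 0, 0],
  ],
  grip=[-1, -1, -1, -1, -1, -1, -1],
)

```text
time_s: 9.77
tool_pos: [0.5468, -0.1621, 0.1989]
eef_rot: [-159.1, 62.9, 2.5]
force: [0.4, 0.5, -0.4]
opening: 0.998
```

Emit:
drive_tool(
  turn=[
    [0.9, 0, 0],
    [0.9, 0, 0],
    [0.9, 0, 0],
    [0.9, 0, 0],
    [0.9, 0, 0],
    [0.9, 0, 0],
    [0.9, 0, 0],
  ],
  translation=[
    [0, 0, 0],
    [0, 0, 0],
    [0, 0, 0],
    [0, 0, 0],
    [0, 0, 0],
    [0, 0, 0],
    [0, 0, 0],
  ],
  grip=[-1, -1, -1, -1, -1, -1, -1],
)

```text
time_s: 10.35
tool_pos: [0.5468, -0.1621, 0.199]
eef_rot: [-118.8, 62.9, 2.5]
force: [-0.1, -0.4, -0.8]
opening: 0.999
```

Run:
```python
from h import *
from plant import bot
s=bot.state();show(s,D+.09*N,np.radians(23.5-180));print(s["joint_positions"])
```

```text
shift [ 0.534  0.024 -0.009] turn [ 0.117 -0.001  0.002]
[-24.25861621   9.25434111 112.70647325  20.83185105  35.27845135
 109.76428722]
```

Emit:
drive_tool(
  turn=[
    [0.12, 0, 0],
    [0.12, 0, 0],
    [0.12, 0, 0],
    [0.12, 0, 0],
  ],
  translation=[
    [0.35, 0.02, -0.01],
    [0.7, 0.02, -0.01],
    [0.7, 0.02, -0.01],
    [0.7, 0.02, -0.01],
  ],
  grip=[-1, -1, -1, -1],
)

```text
time_s: 10.68
tool_pos: [0.571, -0.1622, 0.1476]
eef_rot: [-113.3, 63.0, 2.7]
force: [-0.3, -0.4, 0.6]
opening: 0.999
```

Run:
```python
from h import *
from plant import bot
s=bot.state();show(s,D+.032*N,np.radians(23.5-180))
im=bot.camera("wrist")[:,:,::-1].copy()
cv2.imwrite("pics/w6.png",im)
```

```text
shift [ 0.55  -0.005 -0.008] turn [-0.001  0.002 -0.   ]
```

View pics/w6.png

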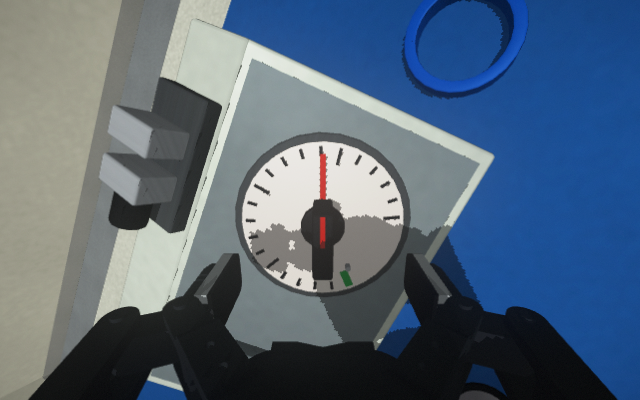

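Emit:
drive_tool(
  turn=[
    [0, 0, 0],
    [0, 0, 0],
    [0, 0, 0],
    [0, 0, 0],
    [0, 0, 0],
    [0, 0, 0],
    [0, 0, 0],
    [0, 0, 0],
    [0, 0, 0],
    [0, 0, 0],
    [0, 0, 0],
    [0, 0, 0],
  ],
  translation=[
    [0.3, 0, 0],
    [0.53, 0, 0],
    [0.53, 0, 0],
    [0.53, 0, 0],
    [0.53, 0, 0],
    [0.53, 0, 0],
    [0.53, 0, 0],
    [0.53, 0, 0],
    [0.53, 0, 0],
    [0.53, 0, 0],
    [0.53, 0, 0],
    [0.53, 0, 0],
  ],
  grip=[-1, -1, -1, 0, 1, 1, 1, 1, 1, 1, 1, 1],
  newtons=50,
)

```text
time_s: 11.73
tool_pos: [0.5901, -0.1624, 0.1119]
eef_rot: [-113.5, 62.8, 2.4]
force: [-6.9, -2.0, 5.0]
opening: 0.147
```

Run:
```python
from h import *
from plant import bot
s=bot.state();show(s,D+.032*N,np.radians(23.5-180));print(s["force"],s["ft_torque"],s["opening"])
```

```text
shift [ 0.044 -0.001  0.009] turn [-0.004 -0.003  0.002]
[-6.91617198 -2.0354396   5.04786653] [-0.40359053  0.77165912 -0.16031635] 0.14656076615864624
```

Emit:
drive_tool(
  turn=[
    [0, 0, 0],
    [-0.15, 0, 0],
    [-0.3, 0, 0],
    [-0.45, 0, 0],
    [-0.6, 0, 0],
    [-0.75, 0, 0],
    [-0.9, 0, 0],
    [-0.9, 0, 0],
  ],
  translation=[
    [-0.04, 0, 0],
    [-0.04, 0, 0],
    [-0.04, 0, 0],
    [-0.04, 0, 0],
    [-0.04, 0, 0],
    [-0.04, 0, 0],
    [-0.04, 0, 0],
    [-0.04, 0, 0],
  ],
  grip=[1, 1, 1, 1, 1, 1, 1, 1],
)

```text
time_s: 12.4
tool_pos: [0.5908, -0.1613, 0.1127]
eef_rot: [-153.9, 62.9, 2.6]
force: [16.2, 3.9, -17.0]
opening: 0.144
```

```bash
cat >> h.py <<'E'
def tq(s):
    R=Rst(s);print("force tool",(R.T@s["force"]).round(1),"mom tool",(R.T@s["ft_torque"]).round(3),"open",round(s["opening"],3))
    y=R[:,1];print("jaw deg",np.degrees(np.arctan2(y@yt,y@U)).round(1),"j",s["joint_positions"].round(1))
E
python3 - <<'E'
from h import *
from plant import bot
s=bot.state();tq(s);show(s,D+.032*N,np.radians(23.5-180))
im=bot.camera("wrist")[:,:,::-1].copy()
cv2.imwrite("pics/w7.png",im)
E
```

```text
force tool [22.6 -5.8 -4.7] mom tool [-0.061  0.694 -0.872] open 0.144
jaw deg -116.1 j [-22.   18.8 114.6  27.7  24.1  68.3]
shift [0.049 0.012 0.012] turn [ 0.899 -0.002  0.003]
```

View pics/w7.png

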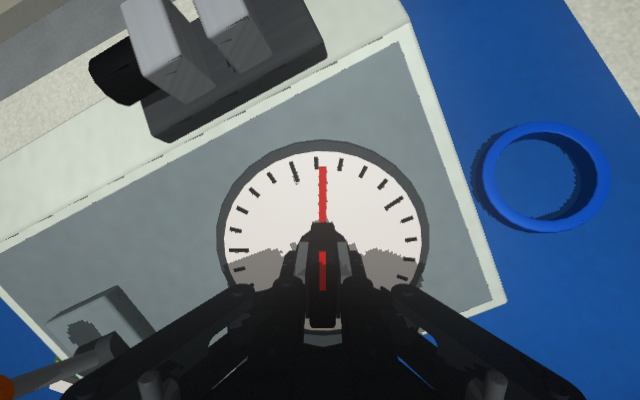

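Emit:
drive_tool(
  turn=[
    [0, 0, 0],
    [-0.15, 0, 0],
    [-0.3, 0, 0],
    [-0.45, 0, 0],
    [-0.6, 0, 0],
    [-0.75, 0, 0],
    [-0.9, 0, 0],
    [-0.9, 0, 0],
  ],
  translation=[
    [0.025, 0, 0],
    [0.025, 0, 0],
    [0.025, 0, 0],
    [0.025, 0, 0],
    [0.025, 0, 0],
    [0.025, 0, 0],
    [0.025, 0, 0],
    [0.025, 0, 0],
  ],
  grip=[1, 1, 1, 1, 1, 1, 1, 1],
)

```text
time_s: 13.12
tool_pos: [0.5909, -0.1596, 0.1126]
eef_rot: [165.9, 62.8, 3.0]
force: [7.8, 10.3, -2.2]
opening: 0.145
```

Run:
```python
from h import *
from plant import bot
s=bot.state();tq(s)
```

```text
force tool [ 5.8 -8.  -8.6] mom tool [-0.025  1.145 -1.423] open 0.145
jaw deg -75.5 j [-21.9  18.8 114.6  28.   24.2  27.6]
```

Emit:
drive_tool(
  turn=[
    [-0.15, 0, 0],
    [-0.3, 0, 0],
    [-0.45, 0, 0],
    [-0.6, 0, 0],
    [-0.75, 0, 0],
    [-0.9, 0, 0],
    [-0.9, 0, 0],
  ],
  translation=[
    [0, 0, 0],
    [0, 0, 0],
    [0, 0, 0],
    [0, 0, 0],
    [0, 0, 0],
    [0, 0, 0],
    [0, 0, 0],
  ],
  grip=[1, 1, 1, 1, 1, 1, 1],
)

```text
time_s: 13.7
tool_pos: [0.59, -0.1582, 0.1122]
eef_rot: [125.7, 63.0, 3.3]
force: [6.2, 12.9, -1.0]
opening: 0.145
```

Run:
```python
from h import *
from plant import bot
s=bot.state();tq(s)
im=bot.camera("wrist")[:,:,::-1].copy()
cv2.imwrite("pics/w8.png",im)
```

```text
force tool [  4.   -2.7 -13.5] mom tool [-0.071  2.158 -0.788] open 0.145
jaw deg -35.0 j [-21.9  18.7 114.7  28.   24.4 -12.9]
```

View pics/w8.png

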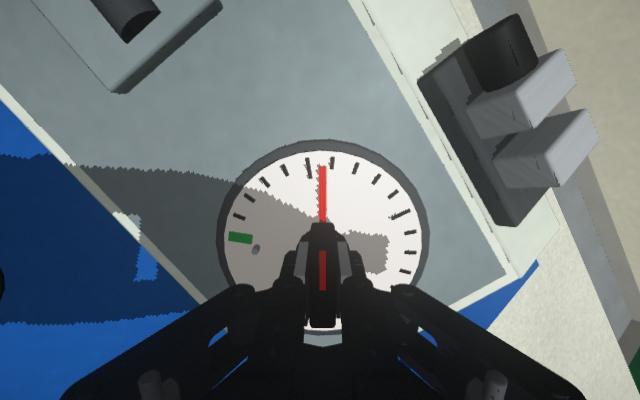

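Emit:
drive_tool(
  turn=[
    [-0.15, 0, 0],
    [-0.3, 0, 0],
    [-0.45, 0, 0],
    [-0.6, 0, 0],
    [-0.75, 0, 0],
    [-0.9, 0, 0],
    [-0.9, 0, 0],
  ],
  translation=[
    [0, 0, -0.05],
    [0, 0, -0.05],
    [0, 0, -0.05],
    [0, 0, -0.05],
    [0, 0, -0.05],
    [0, 0, -0.05],
    [0, 0, -0.05],
  ],
  grip=[1, 1, 1, 1, 1, 1, 1],
)

```text
time_s: 14.33
tool_pos: [0.5886, -0.1575, 0.1114]
eef_rot: [84.8, 63.2, 2.9]
force: [-9.3, -1.8, -0.8]
opening: 0.14
```

Run:
```python
from h import *
from plant import bot
s=bot.state();tq(s)
```

```text
force tool [-3.5 -8.8  0.5] mom tool [-0.062  0.04  -1.499] open 0.14
jaw deg 5.5 j [-21.7  18.7 114.8  27.1  24.3 -52.4]
```

Emit:
drive_tool(
  turn=[
    [-0.15, 0, 0],
    [-0.3, 0, 0],
    [-0.45, 0, 0],
    [-0.6, 0, 0],
    [-0.65, 0, 0],
    [-0.65, 0, 0],
  ],
  translation=[
    [0, 0, 0],
    [0, 0, 0],
    [0, 0, 0],
    [0, 0, 0],
    [0, 0, 0],
    [0, 0, 0],
  ],
  grip=[1, 1, 1, 1, 1, 1],
)

```text
time_s: 14.83
tool_pos: [0.5876, -0.158, 0.1109]
eef_rot: [55.6, 63.3, 2.8]
force: [-11.6, -4.2, 1.2]
opening: 0.141
```

Run:
```python
from h import *
from plant import bot
s=bot.state();tq(s)
im=bot.camera("wrist")[:,:,::-1].copy()
cv2.imwrite("pics/w9.png",im)
```

```text
force tool [ -6.4 -10.3  -2.6] mom tool [-0.039  0.624 -2.036] open 0.141
jaw deg 34.7 j [-21.7  18.7 114.9  27.   24.3 -81.5]
```

View pics/w9.png

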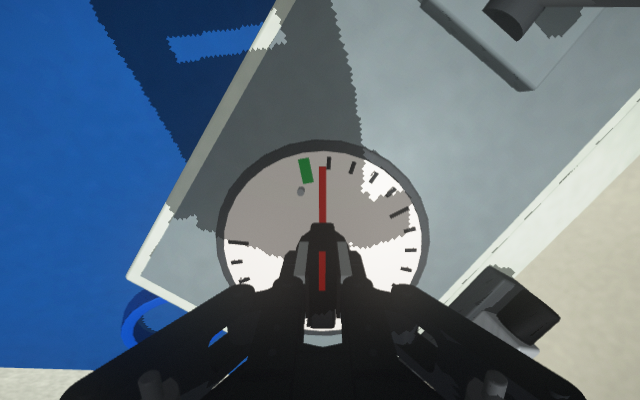

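Emit:
drive_tool(
  turn=[
    [-0.1, 0, 0],
    [-0.18, 0, 0],
    [-0.18, 0, 0],
  ],
  translation=[
    [0, 0, 0],
    [0, 0, 0],
    [0, 0, 0],
  ],
  grip=[1, 1, 1],
)

```text
time_s: 15.13
tool_pos: [0.5873, -0.1582, 0.1107]
eef_rot: [47.4, 63.4, 2.8]
force: [-14.2, -5.3, 1.7]
opening: 0.14
```

Run:
```python
from h import *
from plant import bot
s=bot.state();tq(s)
```

```text
force tool [ -8.  -12.1  -4.8] mom tool [-0.064  0.88  -2.184] open 0.14
jaw deg 42.8 j [-21.8  18.7 114.9  27.   24.3 -89.7]
```

Emit:
drive_tool(
  turn=[
    [-0.04, 0, 0],
    [-0.04, 0, 0],
    [-0.04, 0, 0],
  ],
  translation=[
    [0, 0, 0],
    [0, 0, 0],
    [0, 0, 0],
  ],
  grip=[1, 1, 1],
)

```text
time_s: 15.38
tool_pos: [0.5873, -0.1583, 0.1107]
eef_rot: [45.7, 63.4, 2.8]
force: [-13.5, -6.0, 1.1]
opening: 0.14
```

Run:
```python
from h import *
from plant import bot
s=bot.state();tq(s)
```

```text
force tool [ -7.2 -12.2  -4.4] mom tool [ 1.000e-03  9.270e-01 -2.231e+00] open 0.14
jaw deg 44.5 j [-21.8  18.7 114.9  26.9  24.3 -91.4]
```

Emit:
drive_tool(
  turn=[
    [-0.04, 0, 0],
    [-0.04, 0, 0],
    [-0.04, 0, 0],
  ],
  translation=[
    [0, 0, 0],
    [0, 0, 0],
    [0, 0, 0],
  ],
  grip=[1, 1, 1],
)

```text
time_s: 15.63
tool_pos: [0.5873, -0.1583, 0.1107]
eef_rot: [44.2, 63.3, 2.8]
force: [-14.1, -6.0, 1.5]
opening: 0.141
```

Run:
```python
from h import *
from plant import bot
s=bot.state();tq(s)
im=bot.camera("wrist")[:,:,::-1].copy()
cv2.imwrite("pics/w10.png",im)
```

```text
force tool [ -7.8 -12.3  -5. ] mom tool [ 0.652  1.07  -2.274] open 0.141
jaw deg 46.1 j [-21.8  18.7 114.9  27.   24.3 -93. ]
```

View pics/w10.png

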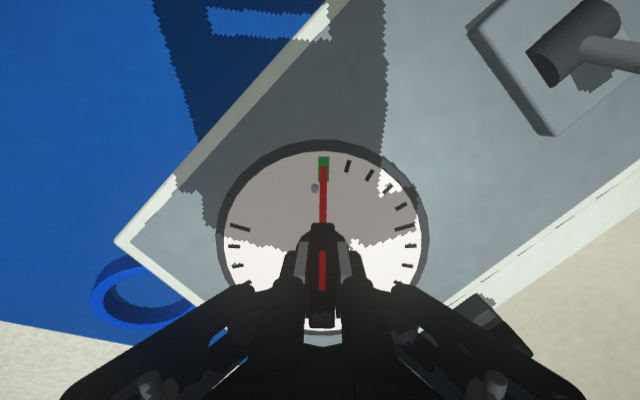

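Emit:
drive_tool(
  turn=[
    [-0.03, 0, 0],
    [-0.03, 0, 0],
    [-0.03, 0, 0],
  ],
  translation=[
    [0, 0, 0],
    [0, 0, 0],
    [0, 0, 0],
  ],
  grip=[1, 1, 1],
)

```text
time_s: 15.93
tool_pos: [0.5873, -0.1582, 0.1107]
eef_rot: [43.0, 63.3, 2.9]
force: [-14.6, -5.4, 0.6]
opening: 0.143
```

Run:
```python
from h import *
from plant import bot
s=bot.state();tq(s)
```

```text
force tool [ -7.2 -12.3  -6.3] mom tool [ 1.271  0.998 -2.323] open 0.143
jaw deg 47.3 j [-21.8  18.7 114.9  27.1  24.3 -94.3]
```

Emit:
drive_tool(
  turn=[
    [0.02, 0, 0],
    [0.02, 0, 0],
    [0.02, 0, 0],
  ],
  translation=[
    [-0.02, -0.04, -0.02],
    [-0.02, -0.04, -0.02],
    [-0.02, -0.04, -0.02],
  ],
  grip=[1, 1, 1],
)

```text
time_s: 16.18
tool_pos: [0.5871, -0.1585, 0.1108]
eef_rot: [44.0, 63.1, 3.0]
force: [5.7, 3.3, -12.4]
opening: 0.137
```

Run:
```python
from h import *
from plant import bot
s=bot.state();tq(s)
```

```text
force tool [13.7  1.9 -2.3] mom tool [0.901 0.461 0.072] open 0.137
jaw deg 46.4 j [-21.9  18.6 115.1  27.8  24.1 -94.2]
```

Good: still pressed on the stop, side forces gone. Release and rise.

Emit:
drive_tool(
  turn=[
    [0, 0, 0],
    [0, 0, 0],
    [0, 0, 0],
    [0, 0, 0],
    [0, 0, 0],
    [0, 0, 0],
    [0, 0, 0],
    [0, 0, 0],
  ],
  translation=[
    [0, 0, 0],
    [0, 0, 0],
    [0, 0, 0],
    [0, 0, 0],
    [0, 0, 0],
    [-0.5, 0, 0],
    [-1, 0, 0],
    [-1, 0, 0],
  ],
  grip=[-0.3, -1, -1, -1, -1, -1, -1, -1],
)

```text
time_s: 16.85
tool_pos: [0.5533, -0.1631, 0.1916]
eef_rot: [42.6, 62.3, 1.8]
force: [1.3, 0.4, 0.4]
opening: 0.996
```

Run:
```python
from h import *
from plant import bot
s=bot.state();tq(s)
m=bot.camera_model("wrist");im=bot.camera("wrist")[:,:,::-1].copy()
cv2.imwrite("pics/w11.png",im)
f=im.astype(int);red=(f[...,2]>f[...,1]+50)&(f[...,2]>f[...,0]+50);g=(f[...,1]>f[...,2]+30)&(f[...,1]>f[...,0]+25)
for nm,k,h in(("r",red,.003),("g",g,0)):
    A=[]
    for v,u in np.argwhere(k):
        P=onplane(ray(m,(u,v)),D+h*N,N)-D;r=np.hypot(P@U,P@yt)
        if .035<r<.06: A.append(np.degrees(np.arctan2(P@yt,P@U)))
    print(nm,len(A),np.mean(A) if A else None)
show(s,ballat(1)+.05*N,np.pi/2)
```

```text
force tool [0.2 1.2 0.8] mom tool [-0.062  0.157 -0.129] open 0.996
jaw deg 46.8 j [-24.   10.1 113.2  21.7  33.3 -89. ]
r 83 134.88157651681408
g 53 134.43026475470035
shift [ 0.055  1.684 -1.101] turn [-0.96   0.018  0.001]
```

View pics/w11.png

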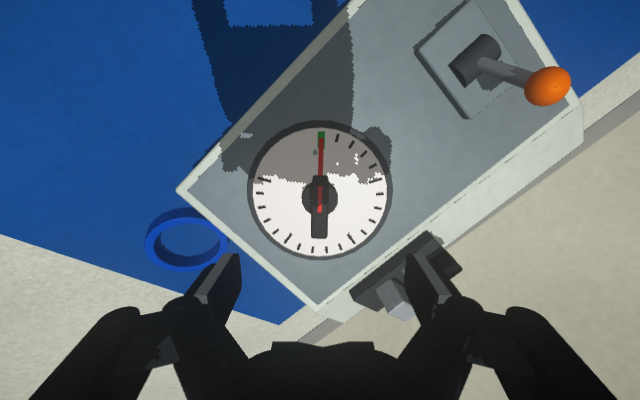

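Emit:
drive_tool(
  turn=[
    [-0.96, 0.02, 0],
    [-0.96, 0.02, 0],
    [-0.96, 0.02, 0],
    [-0.96, 0.02, 0],
    [-0.96, 0.02, 0],
    [-0.96, 0.02, 0],
    [-0.96, 0.02, 0],
  ],
  translation=[
    [-0.1, 0.3, -0.2],
    [-0.2, 1, -0.65],
    [-0.2, 1, -0.65],
    [-0.2, 1, -0.65],
    [-0.2, 1, -0.65],
    [-0.2, 1, -0.65],
    [-0.2, 1, -0.65],
  ],
  grip=[-1, 1, 1, 1, 1, 1, 1],
)

```text
time_s: 17.48
tool_pos: [0.5557, -0.067, 0.2061]
eef_rot: [0.6, 63.7, 3.3]
force: [-0.5, -0.3, -0.9]
opening: 0.145
```

Run:
```python
from h import *
from plant import bot
s=bot.state();tq(s)
show(s,ballat(1)+.042*U+.037*N,np.pi/2)
```

```text
force tool [ 0.6 -0.3 -0.8] mom tool [-0.057  0.194 -0.015] open 0.145
jaw deg 90.0 j [ -11.8    7.4  113.5   11.8   34.2 -112.8]
shift [0.343 0.78  0.724] turn [ 0.001 -0.015 -0.007]
```

Emit:
drive_tool(
  turn=[
    [0, -0.01, 0],
    [0, -0.01, 0],
    [0, -0.01, 0],
    [0, -0.01, 0],
  ],
  translation=[
    [0, 0.3, 0.73],
    [0, 0.78, 0.73],
    [0, 0.78, 0.73],
    [0, 0.78, 0.73],
  ],
  grip=[1, 1, 1, 1],
)

```text
time_s: 17.82
tool_pos: [0.6065, -0.0007, 0.2331]
eef_rot: [0.9, 63.1, 3.4]
force: [-0.6, -0.1, -0.0]
opening: -0.0
```

Run:
```python
from h import *
from plant import bot
s=bot.state();tq(s)
show(s,ballat(1)+.042*U+.007*N,np.pi/2)
lever(bot)
im=bot.camera("wrist")[:,:,::-1].copy()
cv2.imwrite("pics/w12.png",im)
```

```text
force tool [-0.3 -0.  -0.5] mom tool [ 0.006  0.201 -0.029] open -0.0
jaw deg 89.9 j [ -2.6   9.7 106.5   4.4  37.2 -98. ]
shift [ 0.719 -0.022 -0.03 ] turn [-0.003 -0.003 -0.008]
side [296.  170.3] [292 166   9  10  73] rad 0.0563 q 0.957
wrist [322.8 159.3] [307 144  32  32 803] rad 0.1336 q 0.589
```

View pics/w12.png

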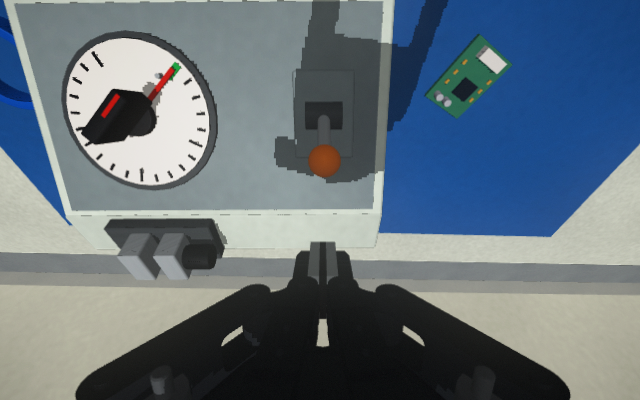

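Emit:
drive_tool(
  turn=[
    [0, 0, 0],
    [0, 0, 0],
    [0, 0, 0],
    [0, 0, 0],
    [0, 0, 0],
    [0, 0, 0],
    [0, 0, 0],
    [0, 0, 0],
    [0, 0, 0],
  ],
  translation=[
    [0.4, 0, 0],
    [0.72, 0, 0],
    [0.72, 0, 0],
    [0.72, 0, 0],
    [0.7, 0, -0.15],
    [0.66, 0, -0.3],
    [0.63, 0, -0.42],
    [0.61, 0, -0.55],
    [0.61, 0, -0.55],
  ],
  grip=[1, 1, 1, 1, 1, 1, 1, 1, 1],
)

```text
time_s: 18.72
tool_pos: [0.5878, -0.0039, 0.1721]
eef_rot: [0.6, 62.9, 3.1]
force: [0.6, 0.9, 1.8]
opening: 0.004
```

Run:
```python
from h import *
from plant import bot
s=bot.state();tq(s)
for q in (.1,0,-.05):show(s,ballat(q)+.022*U+.007*N,np.pi/2)
lever(bot)
```

```text
force tool [-1.3  0.9  1.4] mom tool [-0.034  0.014  0.019] open 0.004
jaw deg 89.8 j [  -3.    11.7  114.1    6.    27.4 -100.1]
shift [ 0.114  0.011 -0.379] turn [-0.004  0.002 -0.005]
shift [ 0.146  0.011 -0.447] turn [-0.004  0.002 -0.005]
shift [ 0.165  0.011 -0.479] turn [-0.004  0.002 -0.005]
side [304.7 172.4] [300 168  10  10  73] rad 0.057 q 0.632
wrist [325.9 224. ] [ 306  204   41   41 1338] rad 0.0878 q 0.442
```

Emit:
drive_tool(
  turn=[
    [0, 0, 0],
    [0, 0, 0],
    [0, 0, 0],
    [0, 0, 0],
    [0, 0, 0],
    [0, 0, 0],
    [0, 0, 0],
    [0, 0, 0],
  ],
  translation=[
    [0.02, 0, -0.12],
    [0.06, 0, -0.23],
    [0.1, 0, -0.33],
    [0.14, 0, -0.42],
    [0.15, 0, -0.47],
    [0.15, 0, -0.5],
    [0.15, 0, -0.5],
    [0.15, 0, -0.5],
  ],
  grip=[1, 1, 1, 1, 1, 1, 1, 1],
)

```text
time_s: 19.48
tool_pos: [0.5587, -0.0046, 0.1409]
eef_rot: [0.6, 63.1, 3.1]
force: [5.3, -0.6, 0.9]
opening: -0.004
```

Run:
```python
from h import *
from plant import bot
s=bot.state();tq(s);print(s["force"])
for q in (.1,0,-.05):show(s,ballat(q)+.022*U+.007*N,np.pi/2)
lever(bot)
```

```text
force tool [ 1.6 -0.8  5.1] mom tool [-0.031 -0.627 -0.049] open -0.004
jaw deg 89.9 j [  -3.3   11.6  119.9    7.8   21.9 -102.4]
[ 5.31228996 -0.61157951  0.91976541]
shift [-0.068  0.006  0.123] turn [-0.003 -0.002 -0.006]
shift [-0.036  0.006  0.055] turn [-0.003 -0.002 -0.006]
shift [-0.017  0.006  0.023] turn [-0.003 -0.002 -0.006]
side [320.5 183.9] [316 180  10   9  69] rad 0.0596 q -0.08
wrist [324.9 230.2] [ 303  209   44   44 1508] rad 0.0921 q -0.013
```

Emit:
drive_tool(
  turn=[
    [0, 0, 0],
    [0, 0, 0],
    [0, 0, 0],
    [0, 0, 0],
  ],
  translation=[
    [0, 0, -0.03],
    [0, 0, -0.06],
    [0, 0, -0.06],
    [0, 0, -0.06],
  ],
  grip=[1, 1, 1, 1],
)

```text
time_s: 19.92
tool_pos: [0.5582, -0.0051, 0.1414]
eef_rot: [0.5, 62.6, 3.0]
force: [12.8, 1.6, 0.3]
opening: 0.003
```

Run:
```python
from h import *
from plant import bot
s=bot.state();tq(s);print(s["force"],s["tool_pos"])
```

```text
force tool [ 5.7  1.  11.6] mom tool [ 0.035 -1.711  0.092] open 0.003
jaw deg 89.9 j [  -3.4   11.5  120.3    8.1   21.2 -102.7]
[12.84287894  1.56537909  0.28228382] [ 0.55823501 -0.00507464  0.14135367]
```

Emit:
drive_tool(
  turn=[
    [0, 0, 0],
    [0, 0, 0],
    [0, 0, 0],
    [0, 0, 0],
    [0, 0, 0],
    [0, 0, 0],
  ],
  translation=[
    [0, 0, 0.2],
    [0, 0, 0.35],
    [-0.5, 0, 0.35],
    [-1, 0, 0.35],
    [-1, 0, 0.35],
    [-1, 0, 0.35],
  ],
  grip=[1, 1, 1, 1, 1, 1],
)

```text
time_s: 20.42
tool_pos: [0.5414, -0.0057, 0.2234]
eef_rot: [0.7, 63.2, 3.2]
force: [-0.5, 0.2, 0.7]
opening: -0.001
```

Emit:
drive_tool(
  turn=[
    [0, 0, 0],
    [0, 0, 0],
    [0, 0, 0],
    [0, 0, 0],
  ],
  translation=[
    [-0.7, 0, -0.6],
    [-0.7, 0, -0.6],
    [-0.7, 0, -0.6],
    [-0.7, 0, -0.6],
  ],
  grip=[1, 1, 1, 1],
)

```text
time_s: 20.75
tool_pos: [0.4725, -0.0088, 0.2496]
eef_rot: [0.7, 63.4, 3.2]
force: [-0.3, -1.1, -0.8]
opening: -0.0
```

Run:
```python
from h import *
from plant import bot
s=bot.state();tq(s);lever(bot)
m=bot.camera_model("wrist");im=bot.camera("wrist")[:,:,::-1].copy();cv2.imwrite("pics/w13.png",im)
roi=orange(im);_,c,st=blob(roi);print("wrist ball",c,"exp set",proj(m,ballat(0)),"freed",proj(m,ballat(1)))
t=bot.camera("top")[:,:,::-1];cv2.imwrite("pics/t13.png",cv2.resize(t[100:270,250:490],None,fx=3.3,fy=3.3))
f=im.astype(int);red=(f[...,2]>f[...,1]+50)&(f[...,2]>f[...,0]+50)
for nm,k,h in(("r",(f[...,2]>f[...,1]+50)&(f[...,2]>f[...,0]+50),.003),("g",(f[...,1]>f[...,2]+30)&(f[...,1]>f[...,0]+25),0)):
    A=[]
    for v,u in np.argwhere(k):
        P=onplane(ray(m,(u,v)),D+h*N,N)-D;r=np.hypot(P@U,P@yt)
        if .04<r<.06: A.append(np.degrees(np.arctan2(P@yt,P@U)))
    print(nm,len(A),np.mean(A) if A else None)
```

```text
force tool [ 0.6 -1.  -0.7] mom tool [-0.018  0.218  0.024] open -0.0
jaw deg 89.9 j [  -4.9   -3.7  118.3    5.8   39.1 -101. ]
side [320.6 183.5] [316 179  10  10  78] rad 0.0603 q -0.065
wrist [323.4 201.4] [313 191  22  22 366] rad 0.1112 q 0.058
wrist ball [323.27323944 201.01126761] exp set [[323.01870006 204.92532281]] freed [[323.17973658 257.56404927]]
r 38 135.72869738553467
g 30 135.03360440002456
```

View pics/w13.png

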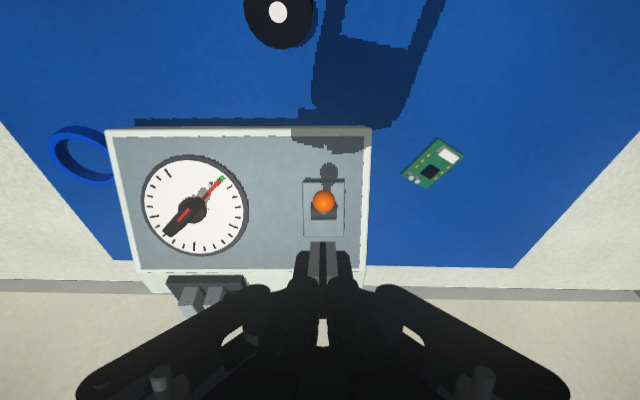

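View pics/t13.png

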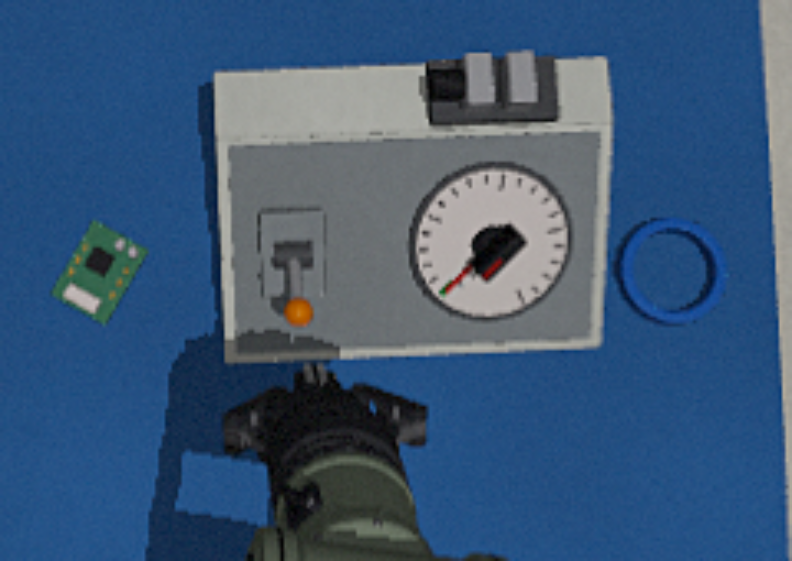

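```bash
python3 -c "
from plant import bot
print(bot.state()['force']);bot.hand_in()"
```

```text
[ 0.32577813 -0.16805347  0.36631723]
the job is handed in; nothing more can be done
```

The tester is ready for the next wire, and I handed the job in at about 21 s of the 64 s allowed.

- **Catch freed:** My first try gripped the ball and slipped off a little short of the stop. I then pushed it with shut fingers until the force rose to about 29 N with no further movement. The side camera put it at about 0.95 rad.
- **Knob turned home:** With the catch freed, I turned the knob about 200° counter-clockwise in one grasp. The turning moment jumped from about 0.05 to 1.27 N m at the zero stop. After letting go, the wrist camera put the pointer within 0.7° of the green mark; the limit is 2.7°.
- **Catch set again:** I pushed it forward with shut fingers until the force rose from 5 to 13 N without movement. The ball's last position was at or very slightly past where it started. The side camera read about -0.07 rad, where 0 is set, which is within my measuring error.
- **Bystanders:** The board and tape roll look unmoved from above. The spool was upright in the last wrist picture, but the arm hid it from the top camera. The gripper was clear of everything at hand-in.

The wrist camera could not confirm the catch angle: it looked almost straight along the lever's plane, so I ignored those angle readings. For the set catch I compared the ball's place in that picture instead. It lay about 4 pixels from where it should be when set, and over 50 pixels from the freed position.

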